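Drop the reel stand's kickstand and hold its frame upright

TASK

The tape reel stand's frame is leaning over towards you. Swing its folded kickstand down until it snaps over centre and is fully down, then take the frame by its top bar, bring it upright and keep holding it there so that a roll can be put on the hub: finish with the bar still gripped, because the frame tips back if let go. Do not knock the tape rolls, the stamp or the marker about.

Things in the scene. Friction and masses are not known exactly. Their poses are not given: they have to be found in the camera images.
- reel_base: Fixed base of the reel stand: dark steel plate 150 (its x) x 200 (its y) x 6 mm screwed to the bench, with two ears that carry the frame. Origin on the bench under the middle of the tipping axis; the plate spans y -85 to +115 mm. z up, y along the tipping axis (level, 22 mm above the bench); the frame leans to -x, the hub's side.
- frame (a joint): Lean of the frame (a loop of bare 14 mm tube, 110 mm wide) about the tipping axis: 0 = upright, positive = leaning to the base's -x (towards the robot). Rests by its weight at about 0.28 rad and tips back there from upright if let go. Can go to -0.20, past upright; with the kickstand down its foot meets the base at about -0.03 and yields slightly.
- hub (a point): Middle of the hub's front face, 110 mm from the tipping axis: a 72 mm drum with a 92 mm flange behind it, on the frame's -x side, its nut reaching 58 mm out. Frame and hub together weigh about 0.8 kg; holding the frame upright takes a push of about 1 N at the top bar.
- frame_bar (a point): Middle of the top bar, 220 mm from the tipping axis; the bar runs along the base's y. Its middle 70 mm is a rubber sleeve 20 mm in diameter, free all round, with the uprights 55 mm either side. To be gripped from above across the bar; it swings on an arc about the tipping axis and may turn in the grip. Site z runs along the uprights.
- kickstand (a joint): 0 = folded, leg level along the base's +y (robot's left); 1.57 = fully down, leg splayed 0.263 rad from the uprights to the base's +x. An over-centre spring pushes it away from 0.6 rad (0.2 N m at either end). With its weight it springs back to 0 if released below about 0.4 rad and snaps to 1.57 by itself from about 0.6 on. Starting it takes about 2 N at the toe bar.
- kick_hinge (a point): Point on the kickstand's hinge axis, fixed on the frame at (16, 55, 110) mm from the middle of the tipping axis, in the frame's axes (which lean with it; y is the base's y). The hinge axis runs along (-0.966, 0, -0.260) in these axes, right-handed for growing joint values.
- kick_toe (a point): Middle of the toe bar, 105 mm along the leg from the hinge: a steel cross bar 12 mm thick and 70 mm long, parallel to the hinge axis, by which the kickstand is pushed from above. The leg is a 12 mm steel bar, 117 mm long, with a 20 mm ball foot at its end.
- tape: Bystander: tan roll of packing tape lying flat, 96 mm across, 48 mm high; origin at the centre of its underside.
- masking: Bystander: thin roll of masking tape lying flat, 92 mm across, 25 mm high; origin at the centre of its underside.
- marker: Bystander: marker pen, 135 mm long (its y), 16 mm thick, lying on the bench; origin at the middle of its underside.
- the_hand_stamp: Bystander: wood-handled rubber stamp, 26 x 50 x 74 mm, standing; origin at the middle of its underside.

How it is judged:
By the outcome, as a careful person would: the job done as asked, in the order asked, and still so for the second after the job is handed in, while the arm keeps its last pose, push and grip.
It also fails if it takes over 38 s, if anything falls off the work surface, if the arm or the gripper's body presses on something with over 40 N, if the wrist force passes 120 N, or if a joint passes its speed limit or range.

ROBOT

A 6-joint arm with a two-finger parallel gripper is mounted at the origin on a cart in front of the work surface, level with it; the furniture and walls round the work are solid. World frame = base frame: x ahead of the robot, y to its left, z up, the work surface at z = 0. Lengths are in m, angles in rad, forces in N, time in s.
With the tool pointing down it reaches from about 0.25 to 0.85 m from the base axis. Payload 12.5 kg.
Tool frame: the origin (TCP) lies at the very end of the fingers, on their centre line; the grasp point (between the pads) lies behind it (bot.hold_point_z is the z of the grasp point in the tool frame, in m); z points along the fingers, x is the direction in which the jaws open and shut, and the axes are right-handed (so a half turn about z gives the same grasp; the last joint's range is limited). The gripper opens to 93 mm and grips with 3 to 60 N. Pads are 15 mm wide; open, the fingers measure 128 mm over their backs; the gripper's body (75 mm by 188 mm) begins 65 mm behind the grasp point.
Start: joints at [1.224, 0.351, 1.652, -0, 1.139, -0.085], TCP at [0.142, 0.531, 0.219] pointing down, gripper open.
Joint ranges: [-2.75, 2.75], [-0.79, 2.1], [0.01, 2.65], [-1.57, 4.71], [0.07, 3.14], [-2.87, 2.87]. Speed limits (rad/s): [2.22, 2.22, 2.79, 3.14, 3.14, 3.14].

INTERFACE

Orientations are given as a 3x3 rotation matrix whose columns are the frame's x, y, z axes.
In Python, from station import bot gives the robot as it stands. The module is installed in compiled form; this text tells all that it offers.
- The arm moves only by the shell command python3 -m creep 'ROWS' [FORCE]. ROWS is JSON, a list that holds one entry, the list of rows, each a list of 5 numbers: the shift along the tool's x, y, z in mm, then the turn about the tool's z in degrees, then the opening, from 0 (shut) to 1 (fully open). A call has 1 to 8 rows; each row is the pose to reach, as a shift and turn from the pose commanded when the call began, along the tool's axes at that moment; what a row does not reach only later rows make up. A row lasts 1/10 s, in which the tool goes at most 50 mm and 8.59 degrees, less where a joint would pass 70% of its speed; a pose out of reach is approached as far as the arm can. A call with a gripper value outside its range is refused whole. The fingers move at their own pace and stop on an object; FORCE is the grip in N (left out, the last holds). Time passes only in rows, so rows that repeat a pose let the fingers close. It gives the time, the measured TCP pose, the force and the opening at its end, in the units of the state.
- bot.read_state(): the state, without advancing time (a new reading comes with each control period).
- bot.get_image(name): name is "scene" or "top" or "wrist"; returns a dict with "frame" (400x640x3 uint8, red, green, blue), "vertical_fov" (degrees; the focal length in pixels is half the picture's height over the tangent of half this angle, whatever the lens; pixels are square), "cx", "cy" (the principal point, pixels), "k1" (the pictures are not rectified: a ray, as slopes to the right and down, at radius r is drawn at 1 + k1 r^2 times it, then the intrinsics apply), "origin" and "attitude" of the camera in the world. Camera axes: x right, y down, z forward; pixel columns grow to the right and rows downward; lengths in m; the calibration is good to about 2 mm. A picture is of the moment at which its call begins. There is no depth.
- bot.finish_job(): hands the job in, once; it reports no verdict.
Trained networks look in the newest picture that a camera, given by its name, has taken for a name from the list of things; names that differ only in an ending like _2 or _b are one class to them, and where a whole thing is asked for, a point or a joint stands for the part that bears it (a point fixed in the world has none). Each returns a list of dicts, best first, with "p" (0 to 1); they miss things now and then, are a little off and sometimes report something else, mostly with a low value. They report only what shows in the picture. A call takes as long as a camera call.
- bot.look_for(thing, camera): "rect" ([left, top, width, height] in pixels, round what is visible of it).
The state is a dict: "t": time; "qpos": joint angles; "dq": joint speeds; "joint_efforts": joint torques, N m; "tool_pos": TCP position; "orientation": TCP orientation; "force": force on the tool from outside, world axes, zero at the start; "moment": the same for the moment, N m; "finger_gap": opening from 0.0 (shut) to 1.0 (fully open).
Only numpy, scipy, OpenCV 4.12 (cv2) and the standard library are available. Lean on these libraries where they do the work, as an engineer would, in place of code of your own. Each camera call takes 0.05 s, during which the arm holds its last target. There are 200 camera calls.

## Working session

There is one attempt and no reset: what is moved stays moved. The work goes in short steps, Python scripts to look and compute and a shell command to move; the robot and the scene stay as the last step left them, time stands still between calls to the robot, and variables do not carry over. Pictures are saved under pics/ and viewed, about 8 in all and at most 12, crops included, and the job is handed in when it is done.

```bash
mkdir -p pics
cat > h.py <<'E'
from station import bot
import numpy as np, cv2
def K(im):
    f=200/np.tan(np.radians(im["vertical_fov"])/2); return np.array([[f,0,im["cx"]],[0,f,im["cy"]],[0,0,1.]])
def proj(im,P):
    R=np.array(im["attitude"]);c=(np.atleast_2d(P)-np.array(im["origin"]))@R
    return cv2.projectPoints(c.reshape(-1,1,3),np.zeros(3),np.zeros(3),K(im),np.array([im["k1"],0,0,0.]))[0].reshape(-1,2)
def ray(im,uv):
    u=cv2.undistortPoints(np.array([[uv]],float),K(im),np.array([im["k1"],0,0,0.])).ravel()
    d=np.array(im["attitude"])@np.array([u[0],u[1],1]);return np.array(im["origin"]),d/np.linalg.norm(d)
def onz(im,uv,z):
    o,d=ray(im,uv);return o+d*(z-o[2])/d[2]
def save(im,n):cv2.imwrite("pics/"+n+".png",im["frame"][:,:,::-1])
E
python3 - <<'E'
from h import *
for n in ("scene","top"):
    im=bot.get_image(n);save(im,n+"1")
    print(n,im["vertical_fov"],im["cx"],im["cy"],im["k1"],np.round(im["origin"],3),np.round(im["attitude"],3).tolist())
    for t in "reel_base frame hub frame_bar kickstand kick_hinge kick_toe tape masking marker the_hand_stamp".split():
        print(t,[(np.round(d["rect"]).tolist(),round(d["p"],2)) for d in bot.look_for(t,n)[:2]])
s=bot.read_state();print(s["t"],s["tool_pos"],np.round(s["orientation"],3).tolist(),s["force"],bot.hold_point_z)
E
```

```text
scene 55.01939759969435 317.79544154151284 199.59364609758268 -0.08264560451713863 [-0.208 -0.408  0.765] [[0.469, -0.527, 0.709], [-0.883, -0.265, 0.387], [-0.016, -0.807, -0.59]]
reel_base [([254.0, 170.0, 94.0, 79.0], 0.86)]
frame [([255.0, 170.0, 84.0, 61.0], 0.7), ([434.0, 267.0, 55.0, 19.0], 0.7)]
hub [([254.0, 168.0, 85.0, 57.0], 0.96)]
frame_bar [([254.0, 171.0, 82.0, 59.0], 0.7)]
kickstand [([258.0, 182.0, 39.0, 17.0], 0.54)]
kick_hinge [([392.0, 298.0, 36.0, 35.0], 0.67), ([256.0, 172.0, 81.0, 56.0], 0.61)]
kick_toe [([256.0, 182.0, 43.0, 19.0], 0.72)]
tape [([217.0, 172.0, 27.0, 27.0], 0.59)]
masking [([390.0, 296.0, 38.0, 35.0], 0.58)]
marker [([436.0, 269.0, 52.0, 22.0], 0.74), ([253.0, 171.0, 92.0, 83.0], 0.64)]
the_hand_stamp [([436.0, 228.0, 21.0, 21.0], 0.51)]
top 50.82530496095691 324.0673412578167 205.30136056692794 -0.0732200289364025 [0.445 0.011 1.309] [[-0.01, -0.996, 0.092], [-0.999, 0.007, -0.032], [0.031, -0.092, -0.995]]
reel_base [([246.0, 176.0, 90.0, 60.0], 0.63), ([415.0, 160.0, 19.0, 15.0], 0.43)]
frame [([246.0, 194.0, 88.0, 36.0], 0.61)]
hub [([248.0, 193.0, 86.0, 38.0], 0.69)]
frame_bar [([246.0, 196.0, 87.0, 32.0], 0.72)]
kickstand [([244.0, 207.0, 49.0, 21.0], 0.63), ([423.0, 198.0, 41.0, 13.0], 0.53)]
kick_hinge [([249.0, 193.0, 85.0, 35.0], 0.75)]
kick_toe [([243.0, 206.0, 51.0, 23.0], 0.76)]
tape [([174.0, 175.0, 34.0, 29.0], 0.92)]
masking [([408.0, 248.0, 31.0, 29.0], 0.64)]
marker [([428.0, 198.0, 37.0, 10.0], 0.6)]
the_hand_stamp [([174.0, 178.0, 32.0, 25.0], 0.29)]
1.2 [0.1423195  0.53127302 0.21865856] [[0.259, 0.966, 0.0], [0.966, -0.259, 0.0], [0.0, -0.0, -1.0]] [ 0.46116922  0.35516319 -0.39399086] -0.0188
```

Run:
```python
import cv2,numpy as np
a=cv2.imread("pics/scene1.png")[140:270,210:380];b=cv2.imread("pics/top1.png")[150:260,160:360]
a=cv2.resize(a,None,fx=3.8,fy=3.8,interpolation=3)
cv2.imwrite("pics/c1.png",cv2.resize(a,(646,494)));cv2.imwrite("pics/c2.png",cv2.resize(b,None,fx=4,fy=4,interpolation=3))
```

```text
(no output)
```

View pics/c1.png

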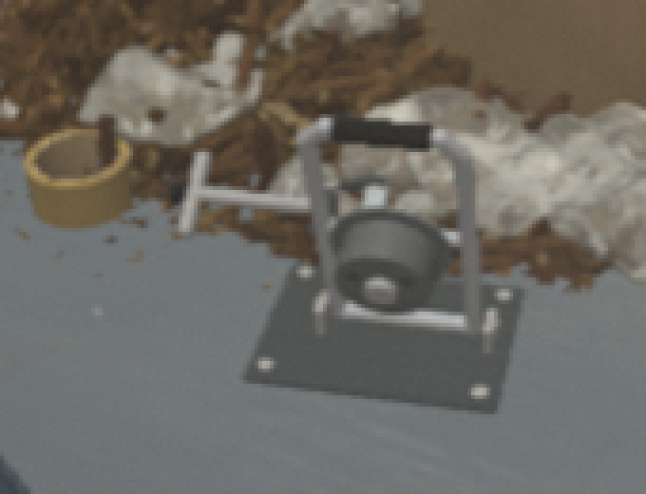

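View pics/c2.png

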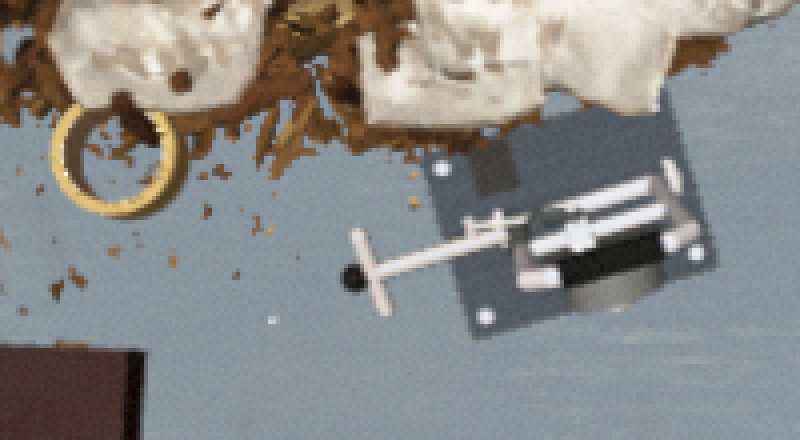

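```bash
cat >> h.py <<'E'
from scipy.spatial.transform import Rotation as Ro
from scipy.optimize import least_squares
AX=np.array([-.966,0,-.26]);AX/=np.linalg.norm(AX);HG=np.array([16,55,110])/1e3
def pose(p,th=None):
    x,y,yaw,l=p
    Rz=Ro.from_euler('z',yaw); o=np.array([x,y,0.022]); F=Rz*Ro.from_euler('y',-(l if th is None else th))
    return Rz,o,F
def pts(p,kick=0,th=None):
    Rz,o,F=pose(p,th); b=lambda v:Rz.apply(np.array(v)/1e3)+[p[0],p[1],0]; f=lambda v:F.apply(np.array(v)/1e3)+o
    L=Ro.from_rotvec(AX*kick).apply([0,1,0]); g=lambda d,s:F.apply(HG+L*d+AX*s)+o
    return dict(sl=f([0,35,220]),sr=f([0,-35,220]),bar=f([0,0,220]),t1=g(.105,.035),t2=g(.105,-.035),toe=g(.105,0),ball=g(.117,0),hinge=g(0,0),
      lf=b([-75,115,6]),rf=b([-75,-85,6]),rb=b([75,-85,6]),lb=b([75,115,6]),hub=f([-40,0,110]))
E
cat > fit.py <<'E'
from h import *
import json
s=dict(sl=(333,131),sr=(434,135),t1=(185,232),t2=(203,155),lf=(245,381),rf=(496,412),rb=(523,289))
t=dict(sl=(557,278),sr=(664,244),t1=(386,312),t2=(357,232),lf=(475,340),rf=(718,265),lb=(425,150))
S,T=[dict(zip(("vertical_fov","cx","cy","k1","origin","attitude"),v)) for v in (
 (55.0194,317.795,199.594,-.082646,[-.208,-.408,.765],[[0.469,-0.527,0.709],[-0.883,-0.265,0.387],[-0.016,-0.807,-0.59]]),
 (50.8253,324.067,205.301,-.07322,[.445,.011,1.309],[[-0.01,-0.996,0.092],[-0.999,0.007,-0.032],[0.031,-0.092,-0.995]]))]
def res(p):
    q=pts(p);r=[]
    for im,d,k,o in((S,s,3.8,(210,140)),(T,t,4,(160,150))):
        r.append(proj(im,[q[n] for n in d])-(np.array(list(d.values()))/k+o-.37))
    return np.concatenate(r).ravel()
f=least_squares(res,[.5,.1,.2,.28],loss='soft_l1');print(np.round(f.x,4));print(np.round(res(f.x).reshape(-1,2),1).tolist())
for k in(0,.6,1.57):print(k,{n:np.round(v,3).tolist() for n,v in pts(f.x,k).items()})
print('tape',onz(T,(191,189),.024),'tape height top',onz(T,(189,190),.048))
np.save("p.npy",f.x)
E
python3 fit.py
```

```text
[0.5776 0.0247 0.2805 0.2801]
[[0.5, -0.8], [0.4, 0.8], [0.6, 0.8], [1.2, -0.8], [-0.1, -1.5], [0.7, -0.8], [1.2, -0.4], [-0.1, -0.1], [-0.6, 0.6], [-0.1, 1.1], [-0.5, -0.3], [-1.0, 0.5], [0.2, 0.9], [-1.9, 1.7]]
0 {'sl': [0.509, 0.042, 0.233], 'sr': [0.529, -0.026, 0.233], 'bar': [0.519, 0.008, 0.233], 't1': [0.49, 0.166, 0.114], 't2': [0.548, 0.183, 0.15], 'toe': [0.519, 0.174, 0.132], 'ball': [0.516, 0.186, 0.132], 'hinge': [0.548, 0.073, 0.132], 'lf': [0.474, 0.114, 0.006], 'rf': [0.529, -0.078, 0.006], 'rb': [0.673, -0.036, 0.006], 'lb': [0.618, 0.156, 0.006], 'hub': [0.511, 0.006, 0.117]}
0.6 {'sl': [0.509, 0.042, 0.233], 'sr': [0.529, -0.026, 0.233], 'bar': [0.519, 0.008, 0.233], 't1': [0.525, 0.157, 0.063], 't2': [0.582, 0.173, 0.099], 'toe': [0.553, 0.165, 0.081], 'ball': [0.554, 0.176, 0.076], 'hinge': [0.548, 0.073, 0.132], 'lf': [0.474, 0.114, 0.006], 'rf': [0.529, -0.078, 0.006], 'rb': [0.673, -0.036, 0.006], 'lb': [0.618, 0.156, 0.006], 'hub': [0.511, 0.006, 0.117]}
1.57 {'sl': [0.509, 0.042, 0.233], 'sr': [0.529, -0.026, 0.233], 'bar': [0.519, 0.008, 0.233], 't1': [0.571, 0.08, 0.024], 't2': [0.629, 0.097, 0.06], 'toe': [0.6, 0.089, 0.042], 'ball': [0.606, 0.09, 0.032], 'hinge': [0.548, 0.073, 0.132], 'lf': [0.474, 0.114, 0.006], 'rf': [0.529, -0.078, 0.006], 'rb': [0.673, -0.036, 0.006], 'lb': [0.618, 0.156, 0.006], 'hub': [0.511, 0.006, 0.117]}
tape [0.61702902 0.37792835 0.024     ] tape height top [0.6108235  0.37707193 0.048     ]
```

View pics/top1.png

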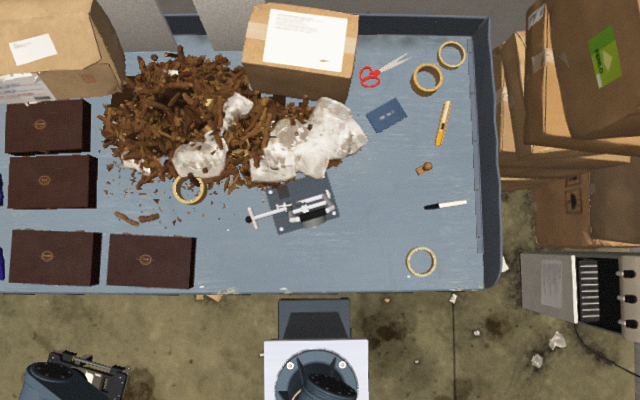

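View pics/scene1.png

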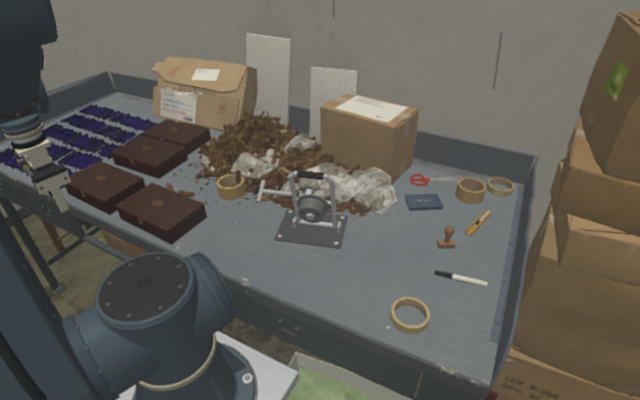

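The two views agree with the fitted model: the frame leans 0.28 rad as stated, residuals are about 1 px, and the toe is at (0.519, 0.174, 0.132) with the bar at (0.519, 0.008, 0.233). I'll go above the toe with the fingers shut and the jaw axis along the base's x.

```bash
python3 -m creep '[[[-247,457,0,59,0],[-247,457,0,59,0],[-247,457,0,59,0],[-247,457,0,59,0],[-247,457,0,59,0],[-247,457,0,59,0],[-247,457,0,59,0],[-247,457,0,59,0]]]' 20
```

```text
t: 2.0
tool_pos: [0.4343, 0.2548, 0.2189]
orientation: [[0.963, 0.271, 0.001], [0.271, -0.963, 0.0], [0.001, -0.0, -1.0]]
force: [0.1, 1.5, 0.7]
finger_gap: 0.362
```

Run:
```python
from h import *
p=np.load("p.npy");s=bot.read_state();print(np.round(s["tool_pos"],4),np.round(s["orientation"],3).tolist(),s["force"],s["t"],s["finger_gap"])
```

```text
[0.4343 0.2548 0.2189] [[0.963, 0.271, 0.001], [0.271, -0.963, 0.0], [0.001, -0.0, -1.0]] [0.12183177 1.45972307 0.71454379] 2.0 0.36205616610379815
```

```bash
python3 -m creep '[[[60,101,0,0,0],[60,101,0,0,0],[60,101,0,0,0],[60,101,40,0,0],[60,101,54,0,0],[60,101,54,0,0]]]' 20
python3 - <<'E'
from h import *
im=bot.get_image("scene");save(im,"scene2");im2=bot.get_image("top");save(im2,"top2")
a=cv2.resize(im["frame"][130:250,220:360],None,fx=4,fy=4,interpolation=3)
b=cv2.resize(im2["frame"][140:250,220:360],None,fx=4,fy=4,interpolation=3)
cv2.imwrite("pics/c3.png",cv2.resize(np.vstack([a,b]),None,fx=.62,fy=.62,interpolation=3)[:,:,::-1])
E
```

```text
t: 2.6
tool_pos: [0.5172, 0.1759, 0.1627]
orientation: [[0.961, 0.276, -0.004], [0.276, -0.961, -0.001], [-0.004, -0.0, -1.0]]
force: [-0.1, 0.4, 0.1]
finger_gap: 0.004
```

View pics/c3.png

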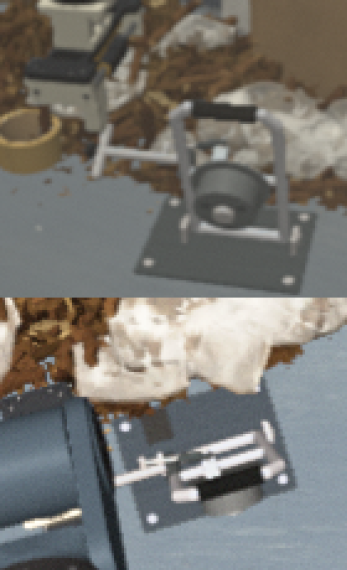

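```bash
python3 -m creep '[[[1,1,8,0,0],[1,1,14,0,0],[4,2,20,0,0],[8,3,27,0,0],[12,4,34,0,0],[17,6,42,0,0]]]' 20
```

```text
t: 3.3
tool_pos: [0.5369, 0.1749, 0.122]
orientation: [[0.961, 0.276, 0.0], [0.276, -0.961, 0.0], [0.0, -0.0, -1.0]]
force: [-0.9, 0.5, 0.7]
finger_gap: 0.0
```

```bash
python3 -m creep '[[[5,3,8,0,0],[10,8,16,0,0],[14,13,23,0,0],[18,19,30,0,0],[22,25,36,0,0],[25,31,41,0,0],[25,31,41,0,0]]]' 20
python3 - <<'E'
from h import *
im=bot.get_image("scene");save(im,"scene3");im2=bot.get_image("top");save(im2,"top3")
a=cv2.resize(im["frame"][130:250,220:360],None,fx=4,fy=4,interpolation=3)
cv2.imwrite("pics/c4.png",a[:,:,::-1])
E
```

```text
t: 4.0
tool_pos: [0.5693, 0.1511, 0.081]
orientation: [[0.961, 0.275, -0.001], [0.275, -0.961, -0.0], [-0.001, 0.0, -1.0]]
force: [1.0, 0.3, -0.3]
finger_gap: 0.007
```

View pics/c4.png

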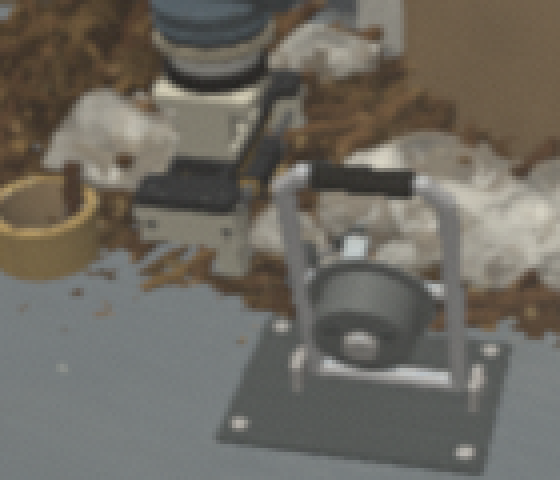

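```bash
python3 -m creep '[[[0,-25,-20,0,0],[0,-40,-70,0,0],[0,-60,-110,0,0.3],[-20,-100,-160,0,0.6],[-40,-130,-210,0,0.8],[-40,-130,-210,0,0.8],[-40,-130,-210,0,0.8]]]' 20
python3 - <<'E'
from h import *
im=bot.get_image("scene");save(im,"scene4");im2=bot.get_image("top");save(im2,"top4")
a=cv2.resize(im["frame"][130:250,220:360],None,fx=4,fy=4,interpolation=3)
b=cv2.resize(im2["frame"][140:250,220:360],None,fx=4,fy=4,interpolation=3)
p=np.load("p.npy")
for k in(1.2,1.57):
  q=pts(p,k);print(k,{n:((proj(im2,q[n])[0]-[220,140])*4).round().tolist() for n in("toe","t1","t2","ball","hinge")},{n:((proj(im,q[n])[0]-[220,130])*4).round().tolist() for n in("toe","ball")})
cv2.imwrite("pics/c5.png",np.vstack([a,b])[:,:,::-1][480:]);cv2.imwrite("pics/c5s.png",a[:,:,::-1])
E
```

```text
t: 4.8
tool_pos: [0.4944, 0.2678, 0.2957]
orientation: [[0.961, 0.278, 0.006], [0.278, -0.961, 0.003], [0.006, -0.001, -1.0]]
force: [-0.0, -0.1, -0.7]
finger_gap: 0.384
1.2 {'toe': [212.0, 229.0], 't1': [225.0, 269.0], 't2': [198.0, 188.0], 'ball': [205.0, 225.0], 'hinge': [273.0, 269.0]} {'toe': [280.0, 302.0], 'ball': [277.0, 307.0]}
1.57 {'toe': [259.0, 211.0], 't1': [272.0, 251.0], 't2': [247.0, 170.0], 'ball': [258.0, 205.0], 'hinge': [273.0, 269.0]} {'toe': [329.0, 311.0], 'ball': [331.0, 317.0]}
```

View pics/c5.png

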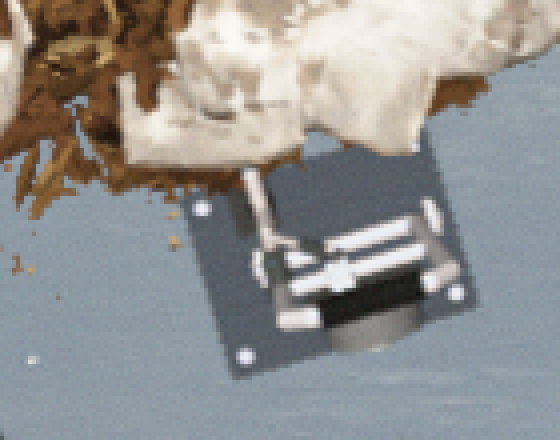

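The toe bar runs from (247,175) to (270,245) in the crop. That matches the prediction for 1.57 rad, so the kickstand is fully down. Next is the top bar.

```bash
python3 -m creep '[[[-49,256,0,0,1],[-49,256,0,0,1],[-49,256,0,0,1],[-49,256,0,0,1],[-49,256,0,0,1],[-49,256,0,0,1],[-49,256,0,0,1],[-49,256,0,0,1]]]' 20
python3 - <<'E'
from h import *
p=np.load("p.npy");im=bot.get_image("wrist");q=pts(p,1.57)
f=im["frame"].copy()
for n in("sl","sr","bar"):
  u=proj(im,q[n])[0];print(n,u.round(1));cv2.circle(f,tuple(int(v) for v in u),3,(255,0,0),-1)
cv2.imwrite("pics/w5.png",f[:,:,::-1])
im=bot.get_image("scene");save(im,"scene5")
E
```

```text
t: 5.7
tool_pos: [0.5181, 0.0067, 0.2907]
orientation: [[0.961, 0.275, -0.002], [0.275, -0.961, 0.0], [-0.001, -0.001, -1.0]]
force: [-0.1, 0.1, 0.5]
finger_gap: 0.998
sl [321.  173.9]
sr [321.  261.9]
bar [321.  219.9]
```

View pics/w5.png

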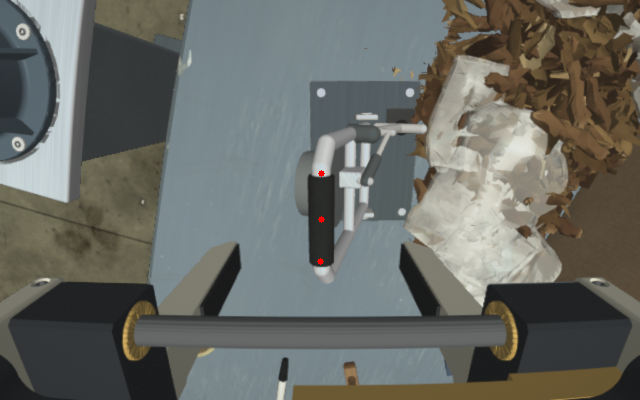

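The predicted sleeve points (321,174) to (321,262) lie on the black sleeve, and it is centred between the fingers. I'll descend and grip.

```bash
python3 -m creep '[[[0,-1,40,0,1],[0,-1,70,0,0.7],[0,-1,76,0,0.5],[0,-1,76,0,0.3],[0,-1,76,0,0],[0,-1,76,0,0],[0,-1,76,0,0],[0,-1,76,0,0]]]' 20; python3 -m creep '[[[0,0,0,0,0],[0,0,0,0,0],[0,0,0,0,0]]]' 20
```

```text
t: 6.6
tool_pos: [0.5182, 0.0072, 0.2162]
orientation: [[0.961, 0.276, 0.001], [0.276, -0.961, -0.0], [0.001, 0.0, -1.0]]
force: [-0.0, -0.8, 0.0]
finger_gap: 0.448
t: 6.9
tool_pos: [0.5189, 0.0074, 0.2158]
orientation: [[0.961, 0.275, 0.002], [0.275, -0.961, 0.001], [0.002, 0.0, -1.0]]
force: [-0.1, -0.0, -1.9]
finger_gap: 0.208
```

```bash
python3 -m creep '[[[0,0,0,0,0],[6,0,-1.6,0,0],[11,0,-2.8,0,0],[16,0,-4,0,0],[22,0,-5.1,0,0],[27,0,-6,0,0],[32.5,0,-6.7,0,0],[32.5,0,-6.7,0,0]]]' 25
```

```text
t: 7.7
tool_pos: [0.55, 0.0164, 0.2224]
orientation: [[0.961, 0.276, 0.001], [0.276, -0.961, 0.0], [0.001, 0.0, -1.0]]
force: [-3.4, -2.4, 3.0]
finger_gap: 0.203
```

```bash
python3 -m creep '[[[6,0,-0.7,0,0],[11,0,-1.2,0,0],[16,0,-1.5,0,0],[20,0,-1.7,0,0],[24,0,-1.8,0,0],[27,0,-1.9,0,0],[29,0,-1.9,0,0],[29,0,-1.9,0,0]]]' 25
python3 - <<'E'
from h import *
p=np.load("p.npy");s=bot.read_state();H=np.array(s["tool_pos"])+np.array(s["orientation"])[:,2]*bot.hold_point_z
Rz,o,_=pose(p,0);r=Rz.inv().apply(H-o);print(r.round(4),"lean",-np.arctan2(r[0],r[2]),np.hypot(r[0],r[2]),s["force"],s["finger_gap"])
im=bot.get_image("scene");save(im,"scene6");im2=bot.get_image("top");save(im2,"top6")
a=cv2.resize(im["frame"][110:250,220:360],None,fx=4,fy=4,interpolation=3)
q=pts(p,1.57,0)
print({n:((proj(im,q[n])[0]-[220,110])*4).round().tolist() for n in("sl","sr","bar","hub","toe","ball","t1","t2")})
cv2.imwrite("pics/c6.png",a[:,:,::-1])
E
```

```text
t: 8.5
tool_pos: [0.5773, 0.0242, 0.2241]
orientation: [[0.961, 0.276, 0.0], [0.276, -0.961, -0.0], [0.0, 0.0, -1.0]]
force: [-1.4, -2.2, 1.9]
finger_gap: 0.208
[-0.0004 -0.0004  0.2209] lean 0.0017869416278595276 0.22093225927925164 [-1.35351094 -2.20522424  1.93677754] 0.20843655147368434
{'sl': [332.0, 195.0], 'sr': [434.0, 204.0], 'bar': [383.0, 199.0], 'hub': [374.0, 365.0], 'toe': [331.0, 400.0], 'ball': [332.0, 409.0], 't1': [321.0, 436.0], 't2': [340.0, 365.0]}
```

View pics/c6.png

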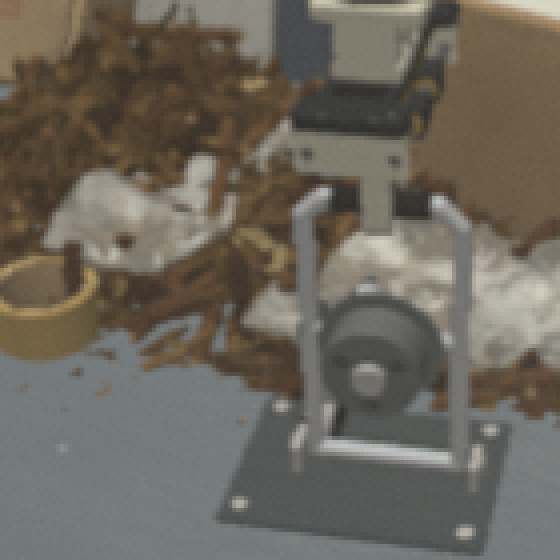

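The frame is gripped and upright: the sleeve ends at about (335,200) and (434,205) match the prediction for zero lean. One last check of the kickstand with the wrist camera.

```bash
python3 -m creep '[[[0,0,0,0,0],[0,0,0,0,0],[0,0,0,0,0]]]' 25
python3 - <<'E'
from h import *
p=np.load("p.npy");im=bot.get_image("wrist");q=pts(p,1.57,0);f=im["frame"].copy()
print({n:proj(im,q[n])[0].round().tolist() for n in("sl","sr","toe","t1","t2","ball","hinge")})
cv2.imwrite("pics/w7.png",f[:,:,::-1]);s=bot.read_state();print(s["t"],s["force"],s["finger_gap"])
E
```

```text
t: 8.9
tool_pos: [0.577, 0.0241, 0.2241]
orientation: [[0.961, 0.276, -0.0], [0.276, -0.961, -0.0], [-0.0, -0.0, -1.0]]
force: [-2.2, -2.7, 0.2]
finger_gap: 0.205
{'sl': [320.0, 206.0], 'sr': [320.0, 325.0], 'toe': [359.0, 131.0], 't1': [328.0, 131.0], 't2': [391.0, 132.0], 'ball': [360.0, 131.0], 'hinge': [340.0, 141.0]}
8.95 [-1.4649848  -2.5694209  -0.04771988] 0.2106011565309999
```

View pics/w7.png

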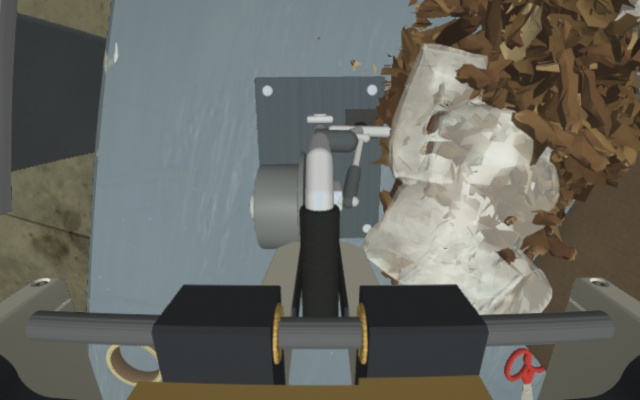

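The toe bar runs level to (390,132), which matches the fully-down prediction of (391,132), and the sleeve sits in the closed fingers at column 320. Handing in.

```bash
python3 -c "
from station import bot
print(bot.finish_job())"
```

```text
the job is handed in; nothing more can be done
None
```

The job is handed in at about 9 s of the 38 s allowed. The kickstand is fully down, and the frame is held upright with its top bar still gripped.

- **Kickstand:** I pushed the toe bar down with shut fingers until it snapped over. The top view after the push and the wrist view at the end both match the model for 1.57 rad to about 2 px.
- **Frame:** I gripped the rubber sleeve from above at 25 N and swung it along its arc. The last check gave a lean of about 0.002 rad. My base measurement is good to about 2 mm, so that could be off by about 0.01 rad.
- **Grip and force:** The finger opening is about 19.5 mm on the 20 mm sleeve. The force at the wrist was about 3 N at the end and about 5 N at the most in the readings after each move.
- **Bystanders:** The arm never came near the tape rolls, stamp or marker. The tan roll sits in the same place in the scene pictures, but I did not measure the others again at the end.

None of the checks failed or disagreed.

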